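# Calibrate a laboratory balance: load the weight and hold the recessed calibration button

## Task

Calibrate the top-loading balance: take the largest steel weight out of the wooden weight block and set it down gently, upright, in the middle of the balance's raised pan, and let go of it. Then take the slim metal stylus from the tool stand, put its rod through the round hole in the balance's deck and press the recessed calibration button fully down; finish with the gripper still holding the stylus and the button held down. Leave the other weights, tools and vessels and the tip box where they are.

Things in the scene. Friction and masses are not known exactly. Their poses are not given: they have to be found in the camera images.
- balance: White balance fixed to the bench, 240 mm deep (x) by 200 mm wide (y). Origin: under its centre; x from the sloped front panel (display, keys) to the back, z up. Flat deck 62 mm above the bench from x = -65 to +110 mm; the panel falls to 40 mm high at x = -130. Pan at x = 45, y = 0; calibration hole at x = -42, y = -75, in a grey square plate (the round glass at y = +80 is a bubble level).
- pan_centre (a point): Centre of the top face of the empty pan: a flat steel disc of 90 mm diameter, 4 mm thick, top 84 mm above the bench and 22 mm above the deck. The pan rides on a spring (8 N per mm): it sinks under 1 mm with the weight on it. Axes as the balance.
- cal_hole (a point): Centre of the mouth of the calibration hole, level with the deck, 62 mm above the bench: a round vertical bore of 14 mm diameter. The button's top lies 18 mm below this point, 12 mm across, on the bore's axis. Axes as the balance.
- cal_switch (a joint): Travel of the calibration button, in m: 0 is up, 0.006 is fully down (hard stop). It moves straight down; its spring takes 2 N to start and 5 N fully down and lifts it again when released.
- weight_block: Wooden block fixed to the bench left or right of the balance, the tool stand on the other side; 156 mm long (x), 60 mm wide (y), 30 mm high, origin under its centre. Three round wells 18 mm deep, 3 mm wider than their weights: the largest at x = -48 mm, the medium at +6, the smallest at +50. Yaw within 0.5 rad.
- weight_large: The largest calibration weight, plain steel, 0.5 kg: a cylinder 38 mm in diameter and 50 mm high with a round knob on top (up to 24 mm across), 66 mm tall in all. Origin: centre of its underside, z up along its axis. It starts upright in its well, its underside 12 mm above the bench.
- weight_medium: Steel weight, 28 mm diameter, 49 mm tall, in the block's middle well; to be left. Origin: centre of its underside.
- weight_small: Steel weight, 22 mm diameter, 40 mm tall, in the block's end well; to be left. Origin: centre of its underside.
- tool_stand: Black plastic stand fixed to the bench, 150 mm long (x), 50 mm wide (y), 65 mm high, origin under its centre. Three vertical through bores of 9 mm diameter at x = -50, 0 and +50 mm each hold one tool upright, point down; which tool is in which bore varies. Yaw within 0.5 rad.
- stylus: Stylus, about 45 g: smooth steel rod of 6 mm diameter with a rounded point, 60 mm long, below a plain round aluminium handle of 14 mm diameter, 75 mm long; 135 mm in all. Origin: the rod's point; z from the point up along the axis. It starts upright in a bore of the stand, the handle's shoulder on the stand's top, the point 5 mm above the bench.
- stylus_tip (a point): The point of the stylus's rod (same place as the stylus's origin).
- screwdriver: Screwdriver with a thick ribbed black handle, 24 mm across, top 150 mm above the bench, upright in a bore of the stand; to be left. Origin: its point.
- spatula: Steel micro-spatula, upright in a bore of the stand, with a flat paddle 12 mm wide at its top 150 mm above the bench; to be left. Origin: its lower end.
- beaker: Empty glass beaker, 52 mm diameter, 70 mm tall, loose; to be left. Origin: centre of its underside.
- bottle: Amber glass bottle, 60 mm diameter, 125 mm tall, loose; to be left. Origin: centre of its underside.
- dish: Shallow white dish, 80 mm diameter, 15 mm high, loose; to be left. Origin: centre of its underside.
- tip_box: Grey box with a clear top, 87 by 62 by 58 mm, loose; to be left. Origin: centre of its underside.
Mind the look-alikes: they are no part of the job. Leave any green or red look-alike of the weight_large alone.

How it is judged:
On the way, in this order (a step that is already met when the one before it is completed fails the run):
1. the largest weight stands upright in the middle of the pan, let go (horizontal distance between weight_large and pan_centre below 0.012 m and z of weight_large in the frame of pan_centre between -0.005 and 0.004 m and angle between weight_large's own z axis and vertical below 0.08 rad and contact force between weight_large and balance above 2.5 N and contact force between each of the arm, the fingers and weight_large below 0.1 N and linear speed of weight_large below 0.02 m/s), for 0.3 s.
2. the stylus, held in the gripper, presses the calibration button down through the hole (value of joint cal_switch above 0.0045 m and horizontal distance between stylus_tip and cal_hole below 0.0065 m and z of stylus_tip in the frame of cal_hole below -0.0195 m and contact force between stylus and balance above 2 N and contact force between the fingers and stylus above 2 N), for 0.3 s.
At the end, for the whole second after the job is handed in: Largest weight upright (0.08 rad), untouched and at rest on the pan, within 12 mm of its centre; the gripped stylus has its point over 19.5 mm down the calibration hole, within 6.5 mm of its axis, pushes with over 2 N and keeps the button over 4.5 mm down (all of step 1 and all of step 2); the arm keeps its last pose, push and grip.
It fails at once if the weight is banged on the balance (more than 35 N) (contact force between weight_large and balance above 35 N).
It fails at once if the weight is dropped on the pan (let go more than 8 mm above it) (horizontal distance between weight_large and pan_centre below 0.045 m and z of weight_large in the frame of pan_centre above 0.008 m and contact force between the fingers and weight_large below 0.05 N).
It fails at once if another weight, tool or vessel is moved (weights and tools in their holders more than 20 mm, loose things more than 30 mm) or tipped over (distance of any of weight_medium, weight_small, screwdriver, spatula from where it was at the start of the episode above 0.02 m or distance of any of beaker, bottle, dish, tip_box from where it was at the start of the episode above 0.03 m or angle between any of weight_medium, weight_small, screwdriver, spatula, beaker, bottle, dish, tip_box's own z axis and vertical above 0.5 rad).
It also fails if it takes over 64 s, if anything falls off the work surface, if the arm or the gripper's body presses on something with over 40 N, if the wrist force passes 120 N, or if a joint passes its speed limit or range.

## Robot

A 7-joint arm with a two-finger parallel gripper is mounted at the origin on the work surface. World frame = base frame: x ahead of the robot, y to its left, z up, the work surface at z = 0. Lengths are in m, angles in rad, forces in N, time in s.
With the tool pointing down it reaches from about 0.4 to 0.875 m from the base axis. Payload 4.4 kg.
Tool frame: the origin (TCP) lies midway between the tips of the shut fingers; the grasp point (between the pads) lies 19 mm behind it; z points along the fingers, y is the line along which they close (so a half turn about z gives the same grasp; the last joint's range is limited). The gripper opens to 85 mm and grips with 20 to 120 N. Pads are 22 mm wide; open, the fingers measure 114 mm over their backs; the gripper's body (76 mm by 85 mm) begins 54 mm behind the grasp point. The pads swing forward as they close: fully open they stand 13 mm farther back than shut.
Start: joints at [-1.287, 0.628, 0.038, 1.517, -0.027, 0.996, -0.02], TCP at [0.223, 0.611, 0.231] pointing down, gripper open.
Joint ranges: [-3.06, 3.06], [-0.37, 2.12], [-1.25, 1.32], [0.18, 2.47], [-1.1, 4.24], [0.23, 1.98], [-2.94, 2.94]. Speed limits (rad/s): [2.57, 2.57, 3.14, 3.14, 3.14, 3.14, 3.14].

## Interface

Orientations are given as a unit quaternion [x, y, z, w].
In Python, from rig import monitor, cams, close_job gives the robot as it stands.
- The arm moves only by the tool play_rows, never from a script. Its argument "deltas" is a list of rows, each an object of numbers: "dx", "dy", "dz": the shift along the tool's x, y, z in units of 300 mm (1.0 is 300 mm); "wx", "wy", "wz": the turn, a rotation vector about the tool's x, y, z in units of pi rad (1.0 is pi rad); "fingers": the opening, from -1 (shut) to 1 (fully open). In form: [{"dx": .., "dy": .., "dz": .., "wx": .., "wy": .., "wz": .., "fingers": ..}, ...]. A call has 1 to 12 rows; each row is the pose to reach, as a shift and turn from the pose commanded when the call began, along the tool's axes at that moment, turning the shorter way round; what a row does not reach only later rows make up. A row lasts 1/8 s, in which the tool goes at most 62.5 mm and 10.7 degrees, less where a joint would pass 70% of its speed; a pose out of reach is approached as far as the arm can. A call with a number of a shift or a turn outside -1 to 1 is refused whole. A call with a gripper value outside its range is refused whole. The fingers move at their own pace and stop on an object; "force" is the grip in N (left out, the last holds). Time passes only in rows, so rows that repeat a pose let the fingers close. It gives the time, the measured TCP pose, the force, the opening and the grip force at its end, in the units of the state.
- monitor.state(): the state, without advancing time (a new reading comes with each control period).
- cams.snapshot(name): name is "scene" or "top"; returns a dict with "color" (384x512x3 uint8, blue, green, red), "depth" (384x512 float32, m along the optical axis (not along the pixel's ray), 0 where there is no reading), "camera_matrix" (3x3 intrinsics, pixels), "origin" and "rotation" of the camera in the world. Camera axes: x right, y up, looking along -z (the intrinsics and any distortion apply to the point x, -y, -z); pixel columns grow to the right and rows downward; lengths in m; the calibration is good to about 2 mm. A picture is of the moment at which its call begins.
- close_job(): hands the job in; it is judged then, once.
The state is a dict: "t": time; "q": joint angles; "dq": joint speeds; "effort": joint torques, N m; "eef_pos": TCP position; "ee_rot": TCP orientation; "ft_force": force on the tool from outside, world axes, zero at the start; "torque": the same for the moment, N m; "grip_width": finger opening in m; "grip_force": force on a finger pad.
Only numpy, scipy, OpenCV 4.12 (cv2) and the standard library are available. Lean on these libraries where they do the work, as an engineer would, in place of code of your own. Each camera call takes 0.05 s, during which the arm holds its last target. There are 200 camera calls.

## Working session

There is one attempt and no reset: what is moved stays moved. The work goes in short steps, Python scripts to look and compute and a tool call to move; the robot and the scene stay as the last step left them, time stands still between calls to the robot, and variables do not carry over. Pictures are saved under pics/ and viewed, at most 10 in all, crops included, and the job is handed in when it is done.

Besides the shell and the picture viewer there is one more tool, called as name(argument=value, ...) on one line, values as JSON. play_rows: Moves the arm, as the interface text tells. Its arguments: {"type":"object","properties":{"deltas":{"type":"array"},"force":{"type":"number"}},"required":["deltas"]}

```bash
ls; mkdir -p pics; cat > h.py <<'E'
import numpy as np, cv2
from scipy.spatial.transform import Rotation as R
from rig import monitor, cams
def cloud(s):
    K=s["camera_matrix"];d=s["depth"];v,u=np.mgrid[:d.shape[0],:d.shape[1]]
    p=np.stack([(u-K[0,2])/K[0,0]*d,-(v-K[1,2])/K[1,1]*d,-d],-1)
    r=np.array(s["rotation"]); r=r if r.shape==(3,3) else R.from_quat(r).as_matrix()
    return p@r.T+np.array(s["origin"])
def st():
    s=monitor.state(); print({k:np.round(s[k],4).tolist() for k in ("t","eef_pos","ee_rot","ft_force","grip_width","grip_force")}); return s
def rows(target,yaw_axis_y=None):
    "tool-frame units for world position target"
    s=monitor.state(); r=R.from_quat(s["ee_rot"]); return r.inv().apply(np.array(target)-s["eef_pos"])/0.3
E
python3 - <<'E'
from h import *
s0=st(); print(R.from_quat(s0["ee_rot"]).as_matrix().round(3))
for n in ("top","scene"):
    s=cams.snapshot(n); cv2.imwrite(f"pics/{n}0.png",s["color"]); np.savez(f"{n}0.npz",p=cloud(s),**{k:s[k] for k in s})
    print(n,s["origin"],s["rotation"],s["camera_matrix"])
E
```

```text
pics
{'t': 0.0, 'eef_pos': [0.2225, 0.6101, 0.2304], 'ee_rot': [0.174, 0.9848, -0.001, -0.0002], 'ft_force': [-0.4751, 0.1935, 0.418], 'grip_width': 0.0851, 'grip_force': 0.0}
[[-0.939  0.343 -0.001]
 [ 0.343  0.939 -0.002]
 [-0.    -0.002 -1.   ]]
top [ 0.42732356 -0.00775736  1.22486629] [ 0.02768947 -0.02349855 -0.69856102  0.7146283 ] [[406.20594146   0.         254.14036192]
 [  0.         406.20594146 189.34829847]
 [  0.           0.           1.        ]]
scene [1.09931584 0.7638587  0.89294791] [0.13093024 0.39757443 0.8607523  0.28965035] [[464.02836282   0.         261.33320442]
 [  0.         464.02836282 190.39752178]
 [  0.           0.           1.        ]]
```

View pics/top0.png

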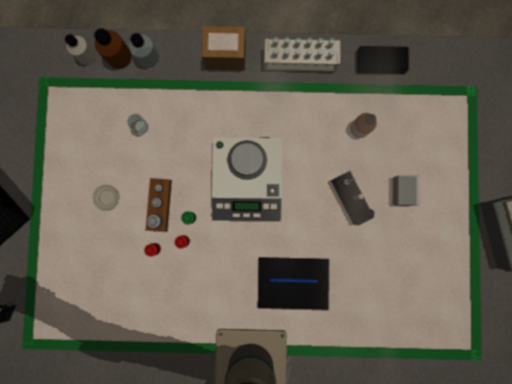

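View pics/scene0.png

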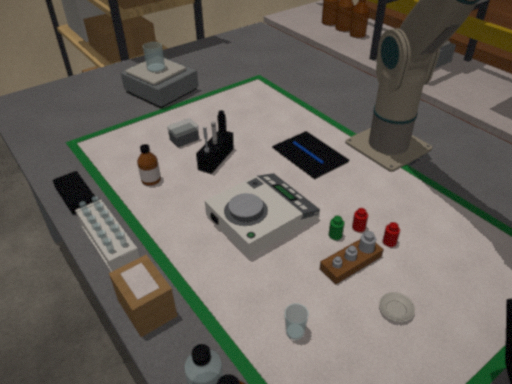

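```bash
python3 - <<'E'
from h import *
a=np.load("top0.npz");b=np.load("scene0.npz")
def up(c,x0,x1,y0,y1,f): return cv2.resize(c[y0:y1,x0:x1],(400,300),interpolation=cv2.INTER_CUBIC)
t=up(a["color"],310,390,165,225,0);u=up(b["color"],180,260,105,165,0);v=up(a["color"],130,210,190,250,0);w=up(a["color"],205,289,135,198,0)
cv2.imwrite("pics/c1.png",np.vstack([np.hstack([t,u]),np.hstack([v,w])]))
for n,d in(("top",a),("scene",b)):
    p=d["p"];x,y,z=np.moveaxis(p,-1,0)
    tab=(abs(z)<.012)&(x>.2)&(x<.9)&(abs(y)<.5); print(n,"table z",np.median(z[tab]),z[tab].std())
    for nm,m in {"deck":(abs(z-.062)<.004),"pan":(abs(z-.084)<.005)&(abs(y)<.15),"stand":(abs(z-.065)<.004)&(y<-.15),"block":(abs(z-.03)<.004)&(y>.15)}.items():
        m=m&(x>.25)&(x<.85)&(abs(y)<.5)
        q=p[m][:,:2].astype(np.float32); r=cv2.minAreaRect(q); print(nm,m.sum(),np.median(p[m],0).round(4),[np.round(i,4) for i in r])
p=a["p"];
m=(p[...,2]>.035)&(p[...,0]>.2)&(p[...,0]<.9)&(abs(p[...,1])<.6)
n,l,s,c=cv2.connectedComponentsWithStats(m.astype(np.uint8))
for i in range(1,n):
    if s[i,4]>4:
        q=p[l==i]; k=q[q[:,2]>q[:,2].max()-.006]; print(c[i].round(1),s[i,4],q.mean(0).round(3),"top",q[:,2].max().round(3),k.mean(0).round(4),len(k))
E
```

```text
top table z -0.00033209228258024304 0.0030855421841285446
deck 4364 [ 0.5369 -0.0048  0.0614] [array([ 0.5844, -0.0559]), array([0.4064, 0.8053]), np.float64(9.3987)]
pan 736 [0.5961 0.0224 0.0831] [array([0.5972, 0.0223]), array([0.0888, 0.0853]), np.float64(1.4519)]
stand 671 [ 0.5047 -0.2829  0.0639] [array([ 0.5532, -0.3156]), array([0.2858, 0.2094]), np.float64(43.3392)]
block 747 [0.4756 0.2802 0.0294] [array([0.5193, 0.3044]), array([0.4077, 0.1455]), np.float64(28.5447)]
scene table z 0.00038834818876154475 0.0024387953865515595
deck 3830 [0.5492 0.0459 0.062 ] [array([ 0.5835, -0.0525]), array([0.4091, 0.8119]), np.float64(8.8795)]
pan 647 [0.5991 0.0264 0.0836] [array([0.5977, 0.0253]), array([0.0934, 0.0858]), np.float64(55.9066)]
stand 440 [ 0.5153 -0.2801  0.0646] [array([ 0.5819, -0.3206]), array([0.2957, 0.1985]), np.float64(27.8138)]
block 992 [0.4814 0.2961 0.0293] [array([0.5351, 0.2713]), array([0.3988, 0.1509]), np.float64(8.931)]
[111.9  55.4] 343 [0.883 0.415 0.096] top 1.225 [ 0.4273 -0.0078  1.2249] 4
[79.1 55.3] 132 [0.891 0.519 0.075] top 1.225 [ 0.4273 -0.0
[... 1010 characters left out ...]
8  1.2249] 21
[353.7 198.2] 1046 [ 0.492 -0.281  0.078] top 1.225 [ 0.4273 -0.0078  1.2249] 4
[407.8 189.9] 714 [ 0.52  -0.44   0.062] top 1.225 [ 0.4273 -0.0078  1.2249] 4
[158.4 187.4] 47 [0.51  0.274 0.069] top 1.225 [ 0.4273 -0.0078  1.2249] 1
[156.6 202.3] 80 [0.468 0.278 0.066] top 1.225 [ 0.4273 -0.0078  1.2249] 1
[187.8 217.3] 141 [0.427 0.188 0.063] top 1.225 [ 0.4273 -0.0078  1.2249] 1
[154.4 221. ] 161 [0.415 0.282 0.065] top 0.082 [0.4157 0.2841 0.078 ] 29
[181.3 241.8] 149 [0.358 0.201 0.078] top 1.225 [ 0.4273 -0.0078  1.2249] 3
[151.  249.8] 147 [0.333 0.289 0.063] top 1.225 [ 0.4273 -0.0078  1.2249] 1
[  7.2 309.2] 185 [0.212 0.547 0.298] top 1.225 [ 0.4273 -0.0078  1.2249] 1
```

View pics/c1.png

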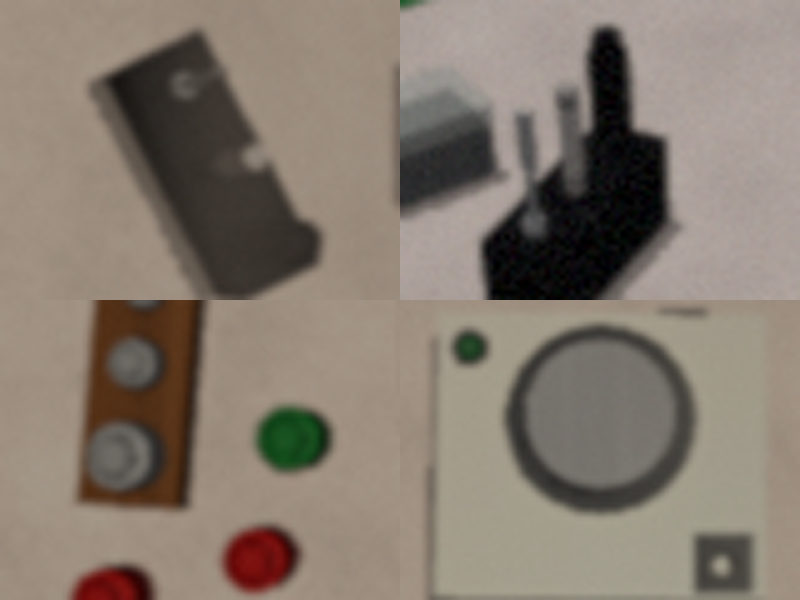

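```bash
cat >> h.py <<'E'
def ray(s,u,v,z):
    K=s["camera_matrix"];r=R.from_quat(s["rotation"]).as_matrix();o=np.array(s["origin"])
    d=r@np.array([(u-K[0,2])/K[0,0],-(v-K[1,2])/K[1,1],-1]); return o+d*(z-o[2])/d[2]
def proj(s,P):
    K=s["camera_matrix"];r=R.from_quat(s["rotation"]).as_matrix();c=r.T@(np.array(P)-s["origin"])
    return np.array([K[0,2]+K[0,0]*c[0]/-c[2],K[1,2]-K[1,1]*c[1]/-c[2]])
E
python3 - <<'E'
from h import *
for n in("top","scene"):
    d=dict(np.load(n+"0.npz"));p=d["p"];x,y,z=np.moveaxis(p,-1,0)
    def blob(m,z0,nm):
        m=m.astype(np.uint8); k,l,s,c=cv2.connectedComponentsWithStats(cv2.morphologyEx(m,cv2.MORPH_OPEN,np.ones((3,3))) if m.sum()>400 else m)
        i=1+s[1:,4].argmax(); vv,uu=np.nonzero(l==i); q=np.array([ray(d,a,b,z0)[:2] for a,b in zip(uu,vv)],np.float32)
        r=cv2.minAreaRect(q); print(n,nm,len(q),"mean",q.mean(0).round(4),"rect",[np.round(t,4) for t in r]); return q
    R0=lambda a,b,c,e:(x>a)&(x<b)&(y>c)&(y<e)
    blob(R0(.4,.8,-.15,.2)&(abs(z-.062)<.007),.062,"deck")
    blob(R0(.5,.7,-.1,.1)&(abs(z-.084)<.007),.084,"pan")
    blob(R0(.38,.6,-.36,-.2)&(abs(z-.065)<.01),.065,"stand")
    blob(R0(.35,.6,.22,.34)&(abs(z-.03)<.006),.03,"block")
    q=blob(R0(.36,.46,.23,.33)&(z>.055)&(z<.07),.062,"body top")
    blob(R0(.36,.46,.23,.33)&(z>.072)&(z<.09),.078,"knob")
    for zz in(.1,.115,.13):
        m=R0(.46,.55,-.34,-.24)&(abs(z-zz)<.008); print(zz,m.sum(),p[m].mean(0).round(4))
    g=d["color"].astype(float).mean(2)
    if n=="top":
        print("hole",ray(d,272.2,190.65,.062),"styl",ray(d,361.6,196,.14)); print(g[183:200,264:281].astype(int)); print(g[188:204,354:372].astype(int))
E
```

```text
top deck 3673 mean [0.5601 0.0225] rect [array([0.5646, 0.023 ]), array([0.1912, 0.1988]), np.float64(1.2546)]
top pan 768 mean [0.5963 0.0223] rect [array([0.5958, 0.0222]), array([0.0856, 0.085 ]), np.float64(1.2593)]
top stand 754 mean [ 0.4993 -0.2795] rect [array([ 0.4941, -0.2854]), array([0.1484, 0.0521]), np.float64(27.8344)]
top block 677 mean [0.4738 0.2804] rect [array([0.4627, 0.2829]), array([0.0618, 0.1553]), np.float64(87.1967)]
top body top 83 mean [0.4146 0.2829] rect [array([0.4152, 0.2849]), array([0.0346, 0.036 ]), np.float64(46.7494)]
top knob 55 mean [0.4147 0.2845] rect [array([0.4146, 0.2844]), array([0.0226, 0.0198]), np.float64(2.3169)]
0.1 8 [ 0.4854 -0.2866  0.1008]
0.115 13 [ 0.4976 -0.2801  0.1138]
0.13 25 [ 0.4947 -0.285   0.1337]
hole [ 0.50901239 -0.05177954  0.062     ] styl [ 0.49459925 -0.28778483  0.14      ]
[[153 152 146 140 136 135 136 137 136 136 136 136 135 136 139 146 150]
 [152 150 133 110  99 100 102 101 102 102 102 102 100 104 114 133 146]
 [153 149 125  89  71  70  73  75  74  75  75  76  75  79  97 125 146]
 [154 149 125  85  66  65  66
[... 2253 characters left out ...]
06 ]), np.float64(0.1701)]
scene pan 647 mean [0.599  0.0266] rect [array([0.5978, 0.0248]), array([0.0887, 0.0862]), np.float64(52.6383)]
scene stand 449 mean [ 0.5032 -0.2726] rect [array([ 0.4971, -0.2782]), array([0.1614, 0.0557]), np.float64(27.1324)]
scene block 841 mean [0.4787 0.2914] rect [array([0.4648, 0.2874]), array([0.0635, 0.1583]), np.float64(87.2691)]
scene body top 104 mean [0.4227 0.2931] rect [array([0.4213, 0.2924]), array([0.0357, 0.034 ]), np.float64(42.391)]
scene knob 60 mean [0.4191 0.2902] rect [array([0.419 , 0.2902]), array([0.0243, 0.0209]), np.float64(30.6741)]
0.1 41 [ 0.4943 -0.2846  0.1   ]
0.115 46 [ 0.5021 -0.2799  0.1151]
0.13 50 [ 0.5048 -0.2798  0.1311]
```

play_rows(deltas=[{"dx": -0.974, "dy": -0.792, "wz": -0.096, "fingers": 0.65}, {"dx": -0.974, "dy": -0.792, "wz": -0.096, "fingers": 0.65}, {"dx": -0.974, "dy": -0.792, "wz": -0.096, "fingers": 0.65}, {"dx": -0.974, "dy": -0.792, "wz": -0.096, "fingers": 0.65}, {"dx": -0.974, "dy": -0.792, "wz": -0.096, "fingers": 0.65}, {"dx": -0.974, "dy": -0.792, "wz": -0.096, "fingers": 0.65}, {"dx": -0.974, "dy": -0.792, "wz": -0.096, "fingers": 0.65}, {"dx": -0.974, "dy": -0.792, "wz": -0.096, "fingers": 0.65}, {"dx": -0.974, "dy": -0.792, "wz": -0.096, "fingers": 0.65}], force=40)

```text
invalid input
```

```bash
python3 - <<'E'
from h import *
s0=st(); print(R.from_quat(s0["ee_rot"]).as_matrix().round(3), rows([.4157,.2865,.034]))
for n in ("top","scene"):
    s=cams.snapshot(n); u,v=proj(s,s0["eef_pos"]).astype(int); print(n,u,v)
    c=s["color"][v-40:v+40,u-50:u+50]; cv2.imwrite(f"pics/{n}1.png",cv2.resize(c,(400,320),interpolation=cv2.INTER_CUBIC))
cv2.imwrite("pics/g1.png",np.hstack([cv2.imread("pics/top1.png"),cv2.imread("pics/scene1.png")]))
E
```

```text
{'t': 0.1, 'eef_pos': [0.2225, 0.6101, 0.2305], 'ee_rot': [0.174, 0.9847, -0.0009, -0.0001], 'ft_force': [0.9489, 0.0098, -0.1696], 'grip_width': 0.0855, 'grip_force': 0.0}
[[-0.939  0.343 -0.001]
 [ 0.343  0.939 -0.002]
 [-0.    -0.002 -1.   ]] [-0.97456165 -0.79161874  0.65627136]
top -1 297Traceback (most recent call last):
  File "<stdin>", line 5, in <module>
cv2.error: OpenCV(4.12.0) /io/opencv/modules/imgproc/src/resize.cpp:4208: error: (-215:Assertion failed) !ssize.empty() in function 'resize'
```

play_rows(deltas=[{"dx": -0.974, "dy": -0.792, "dz": 0, "wx": 0, "wy": 0, "wz": -0.096, "fingers": 0.65}, {"dx": -0.974, "dy": -0.792, "dz": 0, "wx": 0, "wy": 0, "wz": -0.096, "fingers": 0.65}, {"dx": -0.974, "dy": -0.792, "dz": 0, "wx": 0, "wy": 0, "wz": -0.096, "fingers": 0.65}, {"dx": -0.974, "dy": -0.792, "dz": 0, "wx": 0, "wy": 0, "wz": -0.096, "fingers": 0.65}, {"dx": -0.974, "dy": -0.792, "dz": 0, "wx": 0, "wy": 0, "wz": -0.096, "fingers": 0.65}, {"dx": -0.974, "dy": -0.792, "dz": 0, "wx": 0, "wy": 0, "wz": -0.096, "fingers": 0.65}, {"dx": -0.974, "dy": -0.792, "dz": 0, "wx": 0, "wy": 0, "wz": -0.096, "fingers": 0.65}, {"dx": -0.974, "dy": -0.792, "dz": 0, "wx": 0, "wy": 0, "wz": -0.096, "fingers": 0.65}, {"dx": -0.974, "dy": -0.792, "dz": 0, "wx": 0, "wy": 0, "wz": -0.096, "fingers": 0.65}], force=40)

```text
t: 1.27
eef_pos: [0.4148, 0.289, 0.2312]
ee_rot: [0.023, 1.0, 0.0, -0.0]
ft_force: [-0.6, 1.0, -0.5]
grip_width: 0.0704
grip_force: 0.0
```

```bash
cat > g.py <<'E'
from h import *
import sys
t=sys.argv[1]
s0=st(); print(R.from_quat(s0["ee_rot"]).as_matrix().round(3))
o=[]
for n in ("top","scene"):
    s=cams.snapshot(n); np.savez(f"{n}{t}.npz",p=cloud(s),**{k:s[k] for k in s}); u,v=proj(s,s0["eef_pos"]).round(1); print(n,u,v)
    u=int(np.clip(u,50,461));v=int(np.clip(v,40,343)); print("crop origin",u-50,v-40,"x4")
    o.append(cv2.resize(s["color"][v-40:v+40,u-50:u+50],(400,320),interpolation=cv2.INTER_CUBIC))
cv2.imwrite(f"pics/g{t}.png",np.hstack(o))
E
python3 g.py 1
```

```text
{'t': 1.275, 'eef_pos': [0.4148, 0.289, 0.2312], 'ee_rot': [0.0226, 0.9997, 0.0003, -0.0003], 'ft_force': [-0.6451, 0.9599, -0.4818], 'grip_width': 0.0704, 'grip_force': 0.0}
[[-0.999  0.045 -0.001]
 [ 0.045  0.999  0.001]
 [ 0.001  0.001 -1.   ]]
top 134.6 221.2
crop origin 84 181 x4
scene 379.8 185.0
crop origin 329 145 x4
```

View pics/g1.png

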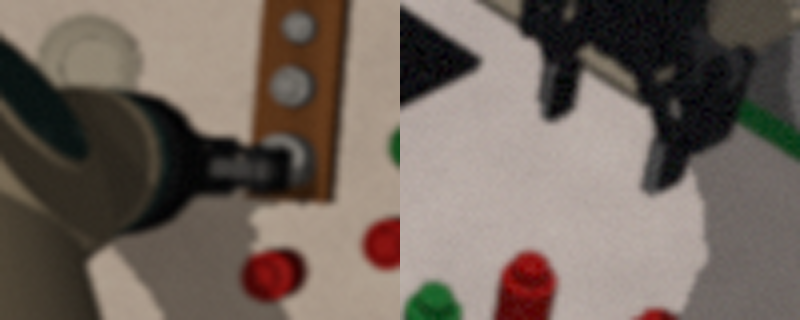

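play_rows(deltas=[{"dx": 0, "dy": 0, "dz": 0.2, "wx": 0, "wy": 0, "wz": 0, "fingers": 0.65}, {"dx": 0, "dy": 0, "dz": 0.4, "wx": 0, "wy": 0, "wz": 0, "fingers": 0.65}, {"dx": 0, "dy": 0, "dz": 0.55, "wx": 0, "wy": 0, "wz": 0, "fingers": 0.65}, {"dx": 0, "dy": 0, "dz": 0.62, "wx": 0, "wy": 0, "wz": 0, "fingers": 0.65}, {"dx": 0, "dy": 0, "dz": 0.65, "wx": 0, "wy": 0, "wz": 0, "fingers": 0.65}, {"dx": 0, "dy": 0, "dz": 0.65, "wx": 0, "wy": 0, "wz": 0, "fingers": 0.65}, {"dx": 0, "dy": 0, "dz": 0.65, "wx": 0, "wy": 0, "wz": 0, "fingers": 0.65}], force=30)

```text
t: 2.25
eef_pos: [0.4164, 0.288, 0.0373]
ee_rot: [0.024, 1.0, 0.001, 0.001]
ft_force: [0.3, -0.1, 0.1]
grip_width: 0.0704
grip_force: 0.0
```

play_rows(deltas=[{"dx": 0, "dy": 0, "dz": 0, "wx": 0, "wy": 0, "wz": 0, "fingers": -0.1}, {"dx": 0, "dy": 0, "dz": 0, "wx": 0, "wy": 0, "wz": 0, "fingers": -0.4}, {"dx": 0, "dy": 0, "dz": 0, "wx": 0, "wy": 0, "wz": 0, "fingers": -1}, {"dx": 0, "dy": 0, "dz": 0, "wx": 0, "wy": 0, "wz": 0, "fingers": -1}, {"dx": 0, "dy": 0, "dz": 0, "wx": 0, "wy": 0, "wz": 0, "fingers": -1}])

```text
t: 2.88
eef_pos: [0.4163, 0.2878, 0.0372]
ee_rot: [0.024, 1.0, 0.001, 0.001]
ft_force: [-0.6, 0.5, 6.2]
grip_width: 0.0369
grip_force: 29.7
```

play_rows(deltas=[{"dx": 0, "dy": 0, "dz": 0, "wx": 0, "wy": 0, "wz": 0, "fingers": -1}, {"dx": 0, "dy": 0, "dz": -0.04, "wx": 0, "wy": 0, "wz": 0, "fingers": -1}, {"dx": 0, "dy": 0, "dz": -0.1, "wx": 0, "wy": 0, "wz": 0, "fingers": -1}, {"dx": 0, "dy": 0, "dz": -0.22, "wx": 0, "wy": 0, "wz": 0, "fingers": -1}, {"dx": 0, "dy": 0, "dz": -0.37, "wx": 0, "wy": 0, "wz": 0, "fingers": -1}, {"dx": 0, "dy": 0, "dz": -0.43, "wx": 0, "wy": 0, "wz": 0, "fingers": -1}, {"dx": 0, "dy": 0, "dz": -0.43, "wx": 0, "wy": 0, "wz": 0, "fingers": -1}, {"dx": 0, "dy": 0, "dz": -0.43, "wx": 0, "wy": 0, "wz": 0, "fingers": -1}], force=60)

```text
t: 3.88
eef_pos: [0.4149, 0.2866, 0.1644]
ee_rot: [0.024, 1.0, -0.001, -0.001]
ft_force: [0.2, -0.3, -4.8]
grip_width: 0.0356
grip_force: 61.3
```

```bash
python3 - <<'E'
from h import *
s=st(); print(R.from_quat(s["ee_rot"]).as_matrix().round(4)); print(rows([.597,.0235,s["eef_pos"][2]]))
E
```

```text
{'t': 3.875, 'eef_pos': [0.4149, 0.2866, 0.1644], 'ee_rot': [0.0241, 0.9997, -0.0007, -0.0009], 'ft_force': [0.1748, -0.2639, -4.83], 'grip_width': 0.0356, 'grip_force': 61.3003}
[[-0.9988  0.0482 -0.0018]
 [ 0.0482  0.9988 -0.0014]
 [ 0.0018 -0.0015 -1.    ]]
[-6.48526253e-01 -8.46639612e-01  1.20197004e-04]
```

play_rows(deltas=[{"dx": -0.06, "dy": -0.08, "dz": 0, "wx": 0, "wy": 0, "wz": 0, "fingers": -1}, {"dx": -0.16, "dy": -0.21, "dz": 0, "wx": 0, "wy": 0, "wz": 0, "fingers": -1}, {"dx": -0.27, "dy": -0.35, "dz": 0, "wx": 0, "wy": 0, "wz": 0, "fingers": -1}, {"dx": -0.38, "dy": -0.49, "dz": 0, "wx": 0, "wy": 0, "wz": 0, "fingers": -1}, {"dx": -0.48, "dy": -0.63, "dz": 0, "wx": 0, "wy": 0, "wz": 0, "fingers": -1}, {"dx": -0.57, "dy": -0.75, "dz": 0, "wx": 0, "wy": 0, "wz": 0, "fingers": -1}, {"dx": -0.63, "dy": -0.82, "dz": 0, "wx": 0, "wy": 0, "wz": 0, "fingers": -1}, {"dx": -0.648, "dy": -0.847, "dz": 0, "wx": 0, "wy": 0, "wz": 0, "fingers": -1}, {"dx": -0.648, "dy": -0.847, "dz": 0, "wx": 0, "wy": 0, "wz": 0, "fingers": -1}, {"dx": -0.648, "dy": -0.847, "dz": 0.07, "wx": 0, "wy": 0, "wz": 0, "fingers": -1}, {"dx": -0.648, "dy": -0.847, "dz": 0.07, "wx": 0, "wy": 0, "wz": 0, "fingers": -1}, {"dx": -0.648, "dy": -0.847, "dz": 0.07, "wx": 0, "wy": 0, "wz": 0, "fingers": -1}])

```text
t: 5.38
eef_pos: [0.5974, 0.0255, 0.1446]
ee_rot: [0.023, 1.0, 0.0, -0.0]
ft_force: [0.5, -0.0, -4.8]
grip_width: 0.0363
grip_force: 61.3
```

```bash
python3 g.py 2
```

```text
{'t': 5.375, 'eef_pos': [0.5974, 0.0255, 0.1446], 'ee_rot': [0.0232, 0.9997, 0.0003, -0.0001], 'ft_force': [0.5245, -0.0376, -4.8468], 'grip_width': 0.0363, 'grip_force': 61.3058}
[[-0.999  0.046 -0.   ]
 [ 0.046  0.999  0.001]
 [ 0.     0.001 -1.   ]]
top 245.3 155.0
crop origin 195 115 x4
scene 245.0 186.4
crop origin 195 146 x4
```

View pics/g2.png

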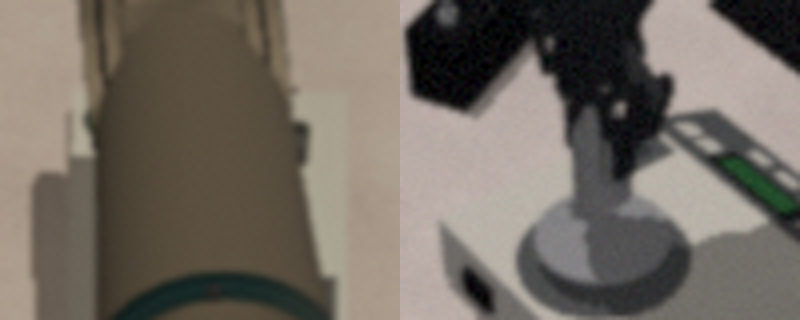

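```bash
python3 - <<'E'
from h import *
d=dict(np.load("scene2.npz"));p=d["p"];x,y,z=np.moveaxis(p,-1,0)
print("exp base",proj(d,[.5974,.0255,.1194]),"pan",proj(d,[.597,.0235,.084]))
for nm,m in {"pan":(abs(z-.084)<.006)&(abs(x-.597)<.06)&(abs(y-.023)<.06)}.items(): print(nm,m.sum(),p[m].mean(0))
o=d["origin"]
for a in np.arange(.09,.17,.01):
    m=(abs(z-a)<.005)&(abs(x-.597)<.05)&(abs(y-.023)<.05); print(a.round(3),m.sum(),np.median(p[m],0).round(4) if m.any() else "", p[m].max(0).round(4) if m.any() else "")
E
```

```text
exp base [245.31698425 193.95150251] pan [245.36696294 203.785754  ]
pan 585 [0.60100534 0.02920822 0.08357246]
0.09 105 [0.6032 0.0339 0.0857] [0.6412 0.0678 0.0881]
0.1 0  
0.11 0  
0.12 22 [0.6066 0.04   0.1229] [0.6156 0.0438 0.125 ]
0.13 48 [0.6076 0.0395 0.1301] [0.615  0.0468 0.1346]
0.14 32 [0.6112 0.0356 0.1399] [0.615  0.0473 0.1447]
0.15 36 [0.61   0.0367 0.1513] [0.6165 0.0553 0.155 ]
0.16 52 [0.6088 0.0418 0.1595] [0.6166 0.0576 0.1648]
0.17 89 [0.6071 0.0308 0.1698] [0.6157 0.0586 0.1749]
```

play_rows(deltas=[{"dx": 0, "dy": -0.003, "dz": 0.04, "wx": 0, "wy": 0, "wz": 0, "fingers": -1}, {"dx": 0, "dy": -0.003, "dz": 0.08, "wx": 0, "wy": 0, "wz": 0, "fingers": -1}, {"dx": 0, "dy": -0.003, "dz": 0.09, "wx": 0, "wy": 0, "wz": 0, "fingers": -1}, {"dx": 0, "dy": -0.003, "dz": 0.097, "wx": 0, "wy": 0, "wz": 0, "fingers": -1}, {"dx": 0, "dy": -0.003, "dz": 0.104, "wx": 0, "wy": 0, "wz": 0, "fingers": -1}, {"dx": 0, "dy": -0.003, "dz": 0.104, "wx": 0, "wy": 0, "wz": 0, "fingers": -1}, {"dx": 0, "dy": -0.003, "dz": 0.104, "wx": 0, "wy": 0, "wz": 0, "fingers": -1}])

```text
t: 6.35
eef_pos: [0.5979, 0.0232, 0.1133]
ee_rot: [0.024, 1.0, 0.0, 0.0]
ft_force: [0.7, 0.8, -4.3]
grip_width: 0.0361
grip_force: 61.3
```

play_rows(deltas=[{"dx": 0, "dy": 0, "dz": 0.004, "wx": 0, "wy": 0, "wz": 0, "fingers": -1}, {"dx": 0, "dy": 0, "dz": 0.008, "wx": 0, "wy": 0, "wz": 0, "fingers": -1}, {"dx": 0, "dy": 0, "dz": 0.01, "wx": 0, "wy": 0, "wz": 0, "fingers": -1}, {"dx": 0, "dy": 0, "dz": 0.01, "wx": 0, "wy": 0, "wz": 0, "fingers": -1}])

```text
t: 6.85
eef_pos: [0.5976, 0.0232, 0.11]
ee_rot: [0.024, 1.0, 0.0, -0.0]
ft_force: [-0.8, -0.1, -5.4]
grip_width: 0.0358
grip_force: 61.3
```

play_rows(deltas=[{"dx": 0, "dy": 0, "dz": 0.003, "wx": 0, "wy": 0, "wz": 0, "fingers": -1}, {"dx": 0, "dy": 0, "dz": 0.004, "wx": 0, "wy": 0, "wz": 0, "fingers": -1}, {"dx": 0, "dy": 0, "dz": 0.004, "wx": 0, "wy": 0, "wz": 0, "fingers": -1}])

```text
t: 7.22
eef_pos: [0.5978, 0.0233, 0.1091]
ee_rot: [0.024, 1.0, 0.0, 0.0]
ft_force: [-0.0, -0.0, -2.1]
grip_width: 0.0361
grip_force: 61.5
```

play_rows(deltas=[{"dx": 0, "dy": 0, "dz": 0.001, "wx": 0, "wy": 0, "wz": 0, "fingers": -1}, {"dx": 0, "dy": 0, "dz": 0.0015, "wx": 0, "wy": 0, "wz": 0, "fingers": -1}, {"dx": 0, "dy": 0, "dz": 0.0015, "wx": 0, "wy": 0, "wz": 0, "fingers": -1}], force=25)

```text
t: 7.6
eef_pos: [0.5978, 0.0232, 0.1087]
ee_rot: [0.024, 1.0, 0.0, 0.0]
ft_force: [0.0, 0.9, -0.2]
grip_width: 0.0361
grip_force: 61.8
```

play_rows(deltas=[{"dx": 0, "dy": 0, "dz": 0, "wx": 0, "wy": 0, "wz": 0, "fingers": -0.1}, {"dx": 0, "dy": 0, "dz": 0, "wx": 0, "wy": 0, "wz": 0, "fingers": 0.1}, {"dx": 0, "dy": 0, "dz": 0, "wx": 0, "wy": 0, "wz": 0, "fingers": 0.7}, {"dx": 0, "dy": 0, "dz": 0, "wx": 0, "wy": 0, "wz": 0, "fingers": 0.7}, {"dx": 0, "dy": 0, "dz": 0, "wx": 0, "wy": 0, "wz": 0, "fingers": 0.7}, {"dx": 0, "dy": 0, "dz": -0.1, "wx": 0, "wy": 0, "wz": 0, "fingers": 0.7}, {"dx": 0, "dy": 0, "dz": -0.25, "wx": 0, "wy": 0, "wz": 0, "fingers": 0.7}, {"dx": 0, "dy": 0, "dz": -0.4, "wx": 0, "wy": 0, "wz": 0, "fingers": 0.7}, {"dx": 0, "dy": 0, "dz": -0.47, "wx": 0, "wy": 0, "wz": 0, "fingers": 0.7}, {"dx": 0, "dy": 0, "dz": -0.47, "wx": 0, "wy": 0, "wz": 0, "fingers": 0.7}, {"dx": 0, "dy": 0, "dz": -0.47, "wx": 0, "wy": 0, "wz": 0, "fingers": 0.7}])

```text
t: 8.98
eef_pos: [0.5969, 0.0231, 0.2482]
ee_rot: [0.024, 1.0, -0.0, -0.001]
ft_force: [-0.8, 0.7, -0.0]
grip_width: 0.0727
grip_force: 0.0
```

```bash
python3 - <<'E'
from h import *
for n in("top","scene"):
    d=dict(np.load(n+"0.npz"));p=d["p"];x,y,z=np.moveaxis(p,-1,0)
    m=(np.hypot(x-.497,y+.282)<.022)&(z>.075)&(z<.15); q=p[m]; print(n,m.sum(),q.mean(0).round(4),q.max(0).round(4),q.min(0).round(4))
    for a in(.09,.11,.13,.139):
        k=q[abs(q[:,2]-a)<.01]; 
        if len(k): print(a,len(k),k.mean(0).round(4),k.min(0).round(4),k.max(0).round(4))
    print("exp top px",proj(d,[.495,-.283,.14]),"bottom",proj(d,[.495,-.283,.065]))
d=dict(np.load("scene0.npz")); g=d["color"].astype(float).mean(2); print(g[118:148,206:224].astype(int))
E
python3 g.py 3 >/dev/null; python3 - <<'E'
import sys; sys.argv=["",""]
from h import *
d=dict(np.load("scene3.npz"));p=d["p"];x,y,z=np.moveaxis(p,-1,0)
for a,b in((.09,.13),(.135,.16)):
    m=(z>a)&(z<b)&(abs(x-.597)<.04)&(abs(y-.023)<.04); print(m.sum(),p[m].mean(0),p[m].max(0),p[m].min(0))
print(rows([.495,-.283,.248]))
E
```

```text
top 50 [ 0.494  -0.2837  0.1197] [ 0.5004 -0.2791  0.142 ] [ 0.4876 -0.2922  0.0755]
0.09 9 [ 0.4933 -0.2816  0.0892] [ 0.4885 -0.2832  0.0807] [ 0.5002 -0.2799  0.098 ]
0.11 11 [ 0.4926 -0.2819  0.1109] [ 0.4876 -0.2865  0.1017] [ 0.4992 -0.2795  0.119 ]
0.13 25 [ 0.4946 -0.2849  0.1355] [ 0.4892 -0.2922  0.1253] [ 0.5004 -0.2791  0.1395]
0.139 26 [ 0.4947 -0.2856  0.1369] [ 0.4892 -0.2922  0.13  ] [ 0.5004 -0.2794  0.142 ]
exp top px [359.80657357 195.80973788] bottom [353.12575944 197.29489142]
scene 90 [ 0.4969 -0.2813  0.1115] [ 0.504  -0.2744  0.1413] [ 0.4873 -0.2925  0.0757]
0.09 25 [ 0.4968 -0.2811  0.0898] [ 0.4891 -0.2878  0.0807] [ 0.5025 -0.2744  0.0996]
0.11 25 [ 0.4971 -0.2807  0.1086] [ 0.4873 -0.2895  0.1007] [ 0.504  -0.2744  0.1192]
0.13 34 [ 0.497  -0.2818  0.1318] [ 0.49   -0.2925  0.1205] [ 0.5024 -0.2754  0.14  ]
0.139 25 [ 0.4961 -0.2829  0.1359] [ 0.49   -0.2925  0.129 ] [ 0.5011 -0.2754  0.1413]
exp top px [213.29842151 122.12109759] bottom [215.03002093 142.65841966]
[[160 161 158 160 158 159 157 158 158 157 142  89  43  14   4  11  13   3]
 [163 163 160 15
[... 1726 characters left out ...]
  18  18  33  61  70  67  57  37   7  17  19   6  21   6]
 [ 70  43  22  14  10  21  28  44  57  62  45  24  19  13  16  14   6   4]
 [ 68  46  18  22   8  11  14  26  35  36  19  16   0   7   5  10   7   5]
 [ 63  47  19  17  12  10  15  15  17  14   9   8  11   9  11  19   5   9]
 [ 65  53  33  21  11  17   8   4  15  16  18  20   5  13  11  17   6  10]
 [ 70  66  53  25  19  24  11  13  16  18  20  20  17  16   8   0  10  11]]
171 [0.60484395 0.03497654 0.11038207] [0.61679737 0.04470156 0.129857  ] [0.58471365 0.01077527 0.09048159]
76 [0.59871678 0.02738975 0.14433069] [0.61624211 0.04075431 0.15118815] [0.5805529  0.01232537 0.13504428]
[ 2.89611415e-01 -1.03564498e+00  6.50406673e-04]
```

play_rows(deltas=[{"dx": 0.28, "dy": -1.0, "dz": 0, "wx": 0, "wy": 0, "wz": -0.169, "fingers": 0.45}, {"dx": 0.28, "dy": -1.0, "dz": 0, "wx": 0, "wy": 0, "wz": -0.169, "fingers": 0.45}, {"dx": 0.28, "dy": -1.0, "dz": 0, "wx": 0, "wy": 0, "wz": -0.169, "fingers": 0.45}, {"dx": 0.28, "dy": -1.0, "dz": 0, "wx": 0, "wy": 0, "wz": -0.169, "fingers": 0.45}, {"dx": 0.28, "dy": -1.0, "dz": 0, "wx": 0, "wy": 0, "wz": -0.169, "fingers": 0.45}, {"dx": 0.28, "dy": -1.0, "dz": 0, "wx": 0, "wy": 0, "wz": -0.169, "fingers": 0.45}, {"dx": 0.28, "dy": -1.0, "dz": 0, "wx": 0, "wy": 0, "wz": -0.169, "fingers": 0.45}, {"dx": 0.28, "dy": -1.0, "dz": 0, "wx": 0, "wy": 0, "wz": -0.169, "fingers": 0.45}, {"dx": 0.28, "dy": -1.0, "dz": 0, "wx": 0, "wy": 0, "wz": -0.169, "fingers": 0.45}])

```text
t: 10.2
eef_pos: [0.5, -0.2708, 0.2493]
ee_rot: [-0.24, 0.971, 0.0, 0.0]
ft_force: [-0.3, -0.8, -0.5]
grip_width: 0.0619
grip_force: 0.0
```

```bash
python3 - <<'E'
from h import *
s=st(); print(s["q"]); print(rows([.495,-.283,.093]))
E
```

```text
{'t': 10.2, 'eef_pos': [0.5, -0.2708, 0.2493], 'ee_rot': [-0.2404, 0.9707, 0.0003, 0.0], 'ft_force': [-0.343, -0.7583, -0.5252], 'grip_width': 0.0619, 'grip_force': 0.0}
[ 0.57222275  0.49500363 -0.18826282  1.72396303  0.11025231  0.93322122
  2.39659173]
[ 0.03380278 -0.02845393  0.521039  ]
```

play_rows(deltas=[{"dx": 0.034, "dy": -0.028, "dz": 0, "wx": 0, "wy": 0, "wz": 0, "fingers": 0.45}, {"dx": 0.034, "dy": -0.028, "dz": 0.1, "wx": 0, "wy": 0, "wz": 0, "fingers": 0.45}, {"dx": 0.034, "dy": -0.028, "dz": 0.25, "wx": 0, "wy": 0, "wz": 0, "fingers": 0.45}, {"dx": 0.034, "dy": -0.028, "dz": 0.25, "wx": 0, "wy": 0, "wz": 0, "fingers": 0.45}, {"dx": 0.034, "dy": -0.028, "dz": 0.25, "wx": 0, "wy": 0, "wz": 0, "fingers": 0.45}, {"dx": 0.034, "dy": -0.028, "dz": 0.25, "wx": 0, "wy": 0, "wz": 0, "fingers": 0.45}])

```text
t: 10.95
eef_pos: [0.4954, -0.2853, 0.1763]
ee_rot: [-0.239, 0.971, -0.001, 0.001]
ft_force: [0.8, 0.5, 0.4]
grip_width: 0.0619
grip_force: 0.0
```

```bash
python3 g.py 4; python3 -c "
from h import *
print(rows([.495,-.283,.093]))"
```

```text
{'t': 10.95, 'eef_pos': [0.4954, -0.2853, 0.1763], 'ee_rot': [-0.239, 0.971, -0.0012, 0.0013], 'ft_force': [0.7744, 0.5062, 0.4464], 'grip_width': 0.0619, 'grip_force': 0.0}
[[-0.886 -0.464  0.003]
 [-0.464  0.886 -0.002]
 [-0.002 -0.003 -1.   ]]
top 364.3 194.9
crop origin 314 154 x4
scene 211.9 111.4
crop origin 161 71 x4
[-0.00262971  0.00663143  0.27642974]
```

View pics/g4.png

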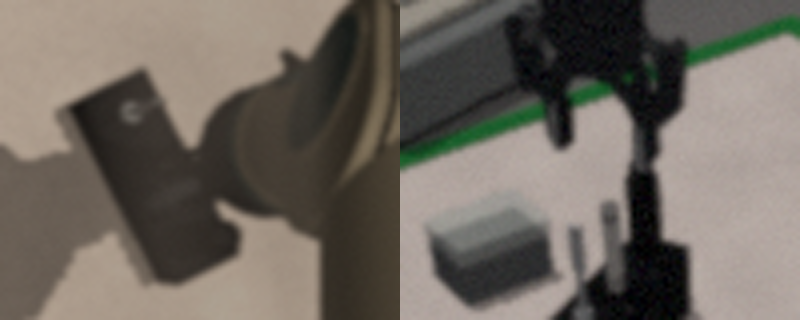

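play_rows(deltas=[{"dx": 0, "dy": 0.005, "dz": 0.1, "wx": 0, "wy": 0, "wz": 0, "fingers": 0.45}, {"dx": 0, "dy": 0.005, "dz": 0.2, "wx": 0, "wy": 0, "wz": 0, "fingers": 0.45}, {"dx": 0, "dy": 0.005, "dz": 0.26, "wx": 0, "wy": 0, "wz": 0, "fingers": 0.45}, {"dx": 0, "dy": 0.005, "dz": 0.275, "wx": 0, "wy": 0, "wz": 0, "fingers": 0.45}, {"dx": 0, "dy": 0.005, "dz": 0.275, "wx": 0, "wy": 0, "wz": 0, "fingers": 0.45}, {"dx": 0, "dy": 0.005, "dz": 0.275, "wx": 0, "wy": 0, "wz": 0, "fingers": 0.45}])

```text
t: 11.8
eef_pos: [0.4942, -0.2836, 0.093]
ee_rot: [-0.239, 0.971, -0.001, 0.001]
ft_force: [-0.4, -0.9, -0.2]
grip_width: 0.062
grip_force: 0.0
```

play_rows(deltas=[{"dx": 0, "dy": 0, "dz": 0, "wx": 0, "wy": 0, "wz": 0, "fingers": -0.4}, {"dx": 0, "dy": 0, "dz": 0, "wx": 0, "wy": 0, "wz": 0, "fingers": -0.5}, {"dx": 0, "dy": 0, "dz": 0, "wx": 0, "wy": 0, "wz": 0, "fingers": -0.6}, {"dx": 0, "dy": 0, "dz": 0, "wx": 0, "wy": 0, "wz": 0, "fingers": -1}, {"dx": 0, "dy": 0, "dz": 0, "wx": 0, "wy": 0, "wz": 0, "fingers": -1}, {"dx": 0, "dy": 0, "dz": 0, "wx": 0, "wy": 0, "wz": 0, "fingers": -1}], force=30)

```text
t: 12.55
eef_pos: [0.4937, -0.2835, 0.092]
ee_rot: [-0.239, 0.971, -0.0, 0.0]
ft_force: [-0.2, -0.8, -0.3]
grip_width: 0.0133
grip_force: 29.5
```

play_rows(deltas=[{"dx": 0, "dy": 0, "dz": 0, "wx": 0, "wy": 0, "wz": 0, "fingers": -1}, {"dx": 0, "dy": 0, "dz": -0.05, "wx": 0, "wy": 0, "wz": 0, "fingers": -1}, {"dx": 0, "dy": 0, "dz": -0.12, "wx": 0, "wy": 0, "wz": 0, "fingers": -1}, {"dx": 0, "dy": 0, "dz": -0.22, "wx": 0, "wy": 0, "wz": 0, "fingers": -1}, {"dx": 0, "dy": 0, "dz": -0.33, "wx": 0, "wy": 0, "wz": 0, "fingers": -1}, {"dx": 0, "dy": 0, "dz": -0.4, "wx": 0, "wy": 0, "wz": 0, "fingers": -1}, {"dx": 0, "dy": 0, "dz": -0.4, "wx": 0, "wy": 0, "wz": 0, "fingers": -1}, {"dx": 0, "dy": 0, "dz": -0.4, "wx": 0, "wy": 0, "wz": 0, "fingers": -1}], force=70)

```text
t: 13.55
eef_pos: [0.4927, -0.2826, 0.2114]
ee_rot: [-0.239, 0.971, 0.001, -0.001]
ft_force: [-0.1, -0.2, 0.1]
grip_width: 0.012
grip_force: 68.7
```

```bash
python3 g.py 5; python3 -c "
from h import *
print(rows([.511,-.0505,.212]))"
```

```text
{'t': 13.55, 'eef_pos': [0.4927, -0.2826, 0.2114], 'ee_rot': [-0.2391, 0.971, 0.0007, -0.0007], 'ft_force': [-0.093, -0.2118, 0.0621], 'grip_width': 0.012, 'grip_force': 68.6732}
[[-0.886 -0.464 -0.002]
 [-0.464  0.886  0.001]
 [ 0.001  0.002 -1.   ]]
top 366.9 195.1
crop origin 316 155 x4
scene 212.3 101.0
crop origin 162 61 x4
[-0.41358307  0.65700244 -0.00298914]
```

play_rows(deltas=[{"dx": -0.1, "dy": 0.16, "dz": 0, "wx": 0, "wy": 0, "wz": 0, "fingers": -1}, {"dx": -0.2, "dy": 0.32, "dz": 0, "wx": 0, "wy": 0, "wz": 0, "fingers": -1}, {"dx": -0.3, "dy": 0.48, "dz": 0, "wx": 0, "wy": 0, "wz": 0, "fingers": -1}, {"dx": -0.38, "dy": 0.61, "dz": 0, "wx": 0, "wy": 0, "wz": 0, "fingers": -1}, {"dx": -0.414, "dy": 0.657, "dz": 0, "wx": 0, "wy": 0, "wz": 0, "fingers": -1}, {"dx": -0.414, "dy": 0.657, "dz": 0, "wx": 0, "wy": 0, "wz": 0, "fingers": -1}, {"dx": -0.414, "dy": 0.657, "dz": 0.1, "wx": 0, "wy": 0, "wz": 0, "fingers": -1}, {"dx": -0.414, "dy": 0.657, "dz": 0.14, "wx": 0, "wy": 0, "wz": 0, "fingers": -1}, {"dx": -0.414, "dy": 0.657, "dz": 0.14, "wx": 0, "wy": 0, "wz": 0, "fingers": -1}, {"dx": -0.414, "dy": 0.657, "dz": 0.14, "wx": 0, "wy": 0, "wz": 0, "fingers": -1}])

```text
t: 14.9
eef_pos: [0.5125, -0.0517, 0.1705]
ee_rot: [-0.238, 0.971, -0.0, 0.0]
ft_force: [0.3, -0.8, 0.9]
grip_width: 0.012
grip_force: 68.7
```

```bash
python3 - <<'E'
from h import *
s0=st(); s=cams.snapshot("scene"); np.savez("scene6.npz",p=cloud(s),**{k:s[k] for k in s})
a=cv2.resize(s["color"][135:205,225:305],(800,560)[::1] and (400,350),interpolation=cv2.INTER_CUBIC)
b=cv2.resize(np.load("scene0.npz")["color"][135:205,225:305],(400,350),interpolation=cv2.INTER_CUBIC)
cv2.imwrite("pics/s6.png",np.hstack([a,b]))
e=np.array(s0["eef_pos"]); ax=-R.from_quat(s0["ee_rot"]).as_matrix()[:,2]
for nm,P in {"tip":e-ax*.0875,"shoulder":e-ax*.0275,"hole":[.511,-.0505,.062]}.items():
    P=np.array(P);u=proj(s,P); print(nm,P.round(4),u.round(1),"crop",((u-[225,135])*5).round(0))
E
```

```text
{'t': 14.9, 'eef_pos': [0.5125, -0.0517, 0.1705], 'ee_rot': [-0.2385, 0.9711, -0.0002, 0.0004], 'ft_force': [0.3197, -0.8161, 0.8996], 'grip_width': 0.012, 'grip_force': 68.6794}
tip [ 0.5125 -0.0517  0.083 ] [254.4 177.2] crop [147. 211.]
shoulder [ 0.5125 -0.0517  0.143 ] [254.1 159.9] crop [145. 125.]
hole [ 0.511  -0.0505  0.062 ] [255.2 183.1] crop [151. 240.]
```

View pics/s6.png

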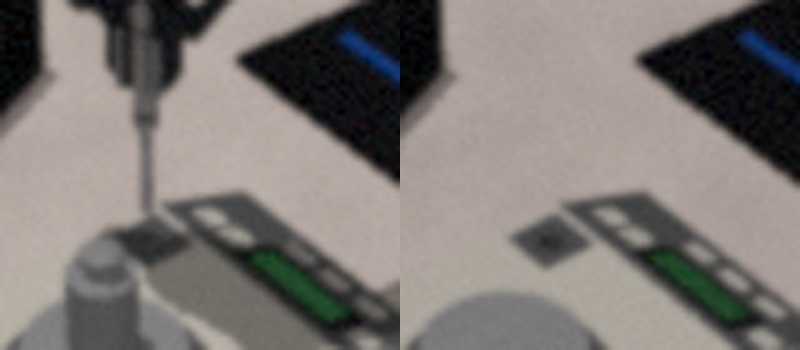

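```bash
python3 - <<'E'
from h import *
for n,(u0,v0,u1,v1) in {"scene":(243,174,268,192),"top":(262,181,283,197)}.items():
    d=dict(np.load(n+"0.npz")); g=d["color"].astype(float).mean(2)[v0:v1,u0:u1]
    if n=="scene": print(g.astype(int))
    f=cv2.resize(g,None,fx=8,fy=8,interpolation=cv2.INTER_LINEAR)
    m=(f<(110 if n=="top" else 115)).astype(np.uint8); k,l,s,c=cv2.connectedComponentsWithStats(m)
    cy,cx=[int(q*4) for q in g.shape]; i=1+s[1:,4].argmax()
    for i in range(1,k):
        if s[i,4]>1500:
            cn,_=cv2.findContours((l==i).astype(np.uint8),cv2.RETR_EXTERNAL,cv2.CHAIN_APPROX_NONE); M=cv2.moments(cn[0]); u=(M["m10"]/M["m00"]+.5)/8-.5+u0; v=(M["m01"]/M["m00"]+.5)/8-.5+v0
            print(n,s[i],(round(u,2),round(v,2)),ray(d,u,v,.062).round(4))
print(rows([.511,-.0505,.17])*.3)
E
```

```text
[[164 162 163 162 163 160 160 161 156 162 161 160 161 157 153 152 149 147
  144 140 131 121 116 108  99]
 [163 164 160 163 160 161 160 159 160 161 160 161 159 150 131 120 114 104
   95  91  89  86  83  82  78]
 [162 163 160 159 159 160 159 160 161 161 162 161 159 149 123 100  83  76
   70  71  80  96 103 105 104]
 [163 160 164 161 162 160 162 161 160 160 157 150 143 137 134 121  93  72
   71  71  93 123 137 141 137]
 [161 162 161 162 163 161 164 163 157 150 136 116 103 102 124 133 126  99
   79  70  80  99 122 145 151]
 [161 161 163 163 162 161 160 151 141 120  99  85  79  79  93 117 131 125
  106  85  75  79  96 123 138]
 [163 162 160 161 158 151 140 120  97  85  75  71  67  75  73  91 110 128
  131 112  86  74  73  84  96]
 [164 164 159 156 143 117 100  86  74  66  67  67  63  66  68  71  82 107
  127 130 116  92  74  68  74]
 [165 164 160 143 115  91  76  71  68  66  51  50  53  55  62  70  76  79
   98 121 133 119  97  75  73]
 [166 166 163 150 124  97  77  73  68  61  47  42  49  50  59  69  70  77
   81 105 132 144 130 107  80]
 [163 163 164 160 149 127  98  77  72  62  56  54 
[... 348 characters left out ...]
 164 164 164 165 166]
 [164 164 165 163 164 163 162 162 161 146 127 118 134 153 158 162 162 164
  166 167 165 164 163 165 167]
 [165 165 165 165 165 166 165 165 165 164 155 156 158 163 164 164 166 166
  168 163 162 166 165 164 166]
 [165 164 166 164 163 163 165 164 165 165 163 166 164 165 164 167 165 165
  164 166 164 162 166 165 164]
 [165 164 162 165 164 161 164 166 166 164 165 163 165 164 165 165 165 165
  165 163 165 165 163 164 165]]
scene [ 119    0   81   84 3387] (263.47, 177.87) [ 0.4785 -0.0547  0.062 ]
scene [  36   33  123   82 6026] (254.7, 182.73) [ 0.5112 -0.0525  0.062 ]
top [  39   26   97  102 8906] (272.4, 190.0) [ 0.5109 -0.0523  0.062 ]
[0.00097823 0.00162049 0.00065367]
```

play_rows(deltas=[{"dx": 0.0055, "dy": 0, "dz": 0, "wx": 0, "wy": 0, "wz": 0, "fingers": -1}, {"dx": 0.0055, "dy": 0, "dz": 0.02, "wx": 0, "wy": 0, "wz": 0, "fingers": -1}, {"dx": 0.0055, "dy": 0, "dz": 0.045, "wx": 0, "wy": 0, "wz": 0, "fingers": -1}, {"dx": 0.0055, "dy": 0, "dz": 0.06, "wx": 0, "wy": 0, "wz": 0, "fingers": -1}, {"dx": 0.0055, "dy": 0, "dz": 0.075, "wx": 0, "wy": 0, "wz": 0, "fingers": -1}, {"dx": 0.0055, "dy": 0, "dz": 0.085, "wx": 0, "wy": 0, "wz": 0, "fingers": -1}, {"dx": 0.0055, "dy": 0, "dz": 0.085, "wx": 0, "wy": 0, "wz": 0, "fingers": -1}])

```text
t: 15.82
eef_pos: [0.5104, -0.0517, 0.1442]
ee_rot: [-0.239, 0.971, 0.0, -0.0]
ft_force: [0.2, -0.6, -1.0]
grip_width: 0.0124
grip_force: 68.7
```

play_rows(deltas=[{"dx": 0, "dy": 0, "dz": 0.015, "wx": 0, "wy": 0, "wz": 0, "fingers": -1}, {"dx": 0, "dy": 0, "dz": 0.03, "wx": 0, "wy": 0, "wz": 0, "fingers": -1}, {"dx": 0, "dy": 0, "dz": 0.038, "wx": 0, "wy": 0, "wz": 0, "fingers": -1}, {"dx": 0, "dy": 0, "dz": 0.045, "wx": 0, "wy": 0, "wz": 0, "fingers": -1}, {"dx": 0, "dy": 0, "dz": 0.05, "wx": 0, "wy": 0, "wz": 0, "fingers": -1}, {"dx": 0, "dy": 0, "dz": 0.05, "wx": 0, "wy": 0, "wz": 0, "fingers": -1}, {"dx": 0, "dy": 0, "dz": 0.05, "wx": 0, "wy": 0, "wz": 0, "fingers": -1}])

```text
t: 16.7
eef_pos: [0.5106, -0.0518, 0.1296]
ee_rot: [-0.239, 0.971, -0.0, 0.0]
ft_force: [-0.4, -0.8, 3.0]
grip_width: 0.0121
grip_force: 68.9
```

play_rows(deltas=[{"dx": 0, "dy": 0, "dz": 0.006, "wx": 0, "wy": 0, "wz": 0, "fingers": -1}, {"dx": 0, "dy": 0, "dz": 0.01, "wx": 0, "wy": 0, "wz": 0, "fingers": -1}, {"dx": 0, "dy": 0, "dz": 0.013, "wx": 0, "wy": 0, "wz": 0, "fingers": -1}, {"dx": 0, "dy": 0, "dz": 0.013, "wx": 0, "wy": 0, "wz": 0, "fingers": -1}, {"dx": 0, "dy": 0, "dz": 0.013, "wx": 0, "wy": 0, "wz": 0, "fingers": -1}])

```text
t: 17.32
eef_pos: [0.5106, -0.0518, 0.1256]
ee_rot: [-0.239, 0.971, -0.0, 0.0]
ft_force: [0.5, -0.4, 3.1]
grip_width: 0.0124
grip_force: 69.0
```

play_rows(deltas=[{"dx": 0, "dy": 0, "dz": 0.004, "wx": 0, "wy": 0, "wz": 0, "fingers": -1}, {"dx": 0, "dy": 0, "dz": 0.005, "wx": 0, "wy": 0, "wz": 0, "fingers": -1}, {"dx": 0, "dy": 0, "dz": 0.005, "wx": 0, "wy": 0, "wz": 0, "fingers": -1}])

```text
t: 17.7
eef_pos: [0.5107, -0.0517, 0.1243]
ee_rot: [-0.239, 0.971, -0.0, 0.0]
ft_force: [-0.9, 0.0, 7.3]
grip_width: 0.012
grip_force: 69.5
```

Past the 5 N spring, onto the hard stop; a little more margin, then check.

play_rows(deltas=[{"dx": 0, "dy": 0, "dz": 0.003, "wx": 0, "wy": 0, "wz": 0, "fingers": -1}, {"dx": 0, "dy": 0, "dz": 0.003, "wx": 0, "wy": 0, "wz": 0, "fingers": -1}, {"dx": 0, "dy": 0, "dz": 0.003, "wx": 0, "wy": 0, "wz": 0, "fingers": -1}, {"dx": 0, "dy": 0, "dz": 0.003, "wx": 0, "wy": 0, "wz": 0, "fingers": -1}, {"dx": 0, "dy": 0, "dz": 0.003, "wx": 0, "wy": 0, "wz": 0, "fingers": -1}])

```text
t: 18.32
eef_pos: [0.511, -0.0518, 0.124]
ee_rot: [-0.239, 0.971, -0.0, 0.001]
ft_force: [-1.3, -0.4, 11.2]
grip_width: 0.012
grip_force: 70.1
```

```bash
python3 - <<'E'
from h import *
s0=st(); s=cams.snapshot("scene"); cv2.imwrite("pics/s7.png",cv2.resize(s["color"][115:235,190:310],(600,600),interpolation=cv2.INTER_CUBIC)); st()
E
```

```text
{'t': 18.325, 'eef_pos': [0.511, -0.0518, 0.124], 'ee_rot': [-0.239, 0.971, -0.0002, 0.0005], 'ft_force': [-1.2577, -0.3832, 11.2448], 'grip_width': 0.012, 'grip_force': 70.1311}
{'t': 18.375, 'eef_pos': [0.511, -0.0517, 0.124], 'ee_rot': [-0.239, 0.971, -0.0002, 0.0005], 'ft_force': [-2.4372, 0.0403, 11.745], 'grip_width': 0.0125, 'grip_force': 70.1299}
```

View pics/s7.png

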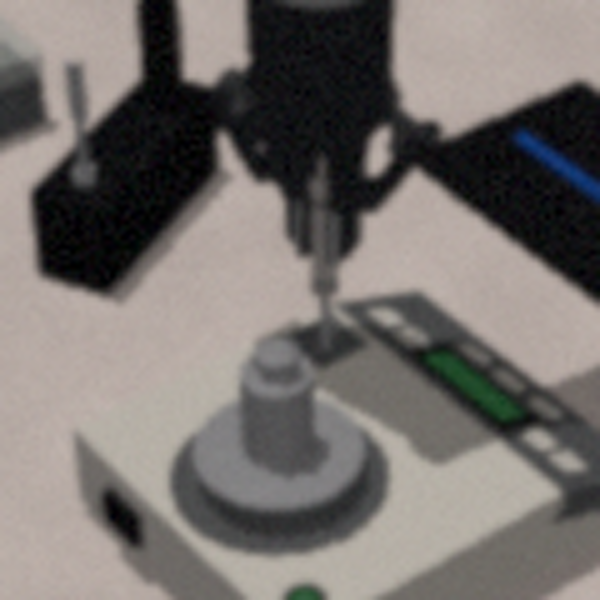

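The picture shows the weight upright at the centre of the pan (280,440), and the rod going into the hole in the grey plate (327,345). The push reads 11 N, above the 5 N spring, so the button is on its hard stop.

```bash
python3 -c "
from rig import close_job
print(close_job())"
```

```text
the job is handed in; nothing more can be done
None
```

The job is handed in, with no verdict returned: the largest weight stands upright, released, at the pan centre, and the gripped stylus presses the calibration button onto its stop with about 11 N at 18.4 s.

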